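# Pin the tube carousel and index it three clicks to the reader

### The arm

A 7-joint arm with a two-finger parallel gripper is mounted at the origin on a cart in front of the work surface, level with it; the furniture and walls round the work are solid. World frame = base frame: x ahead of the robot, y to its left, z up, the work surface at z = 0. Lengths are in m, angles in degrees, forces in N, time in s.
With the tool pointing down it reaches from about 0.425 to 1.025 m from the base axis. Payload 9.4 kg.
Tool frame: the origin (TCP) lies at the very end of the fingers, on their centre line; the grasp point (between the pads) lies behind it (r.hold_point_z is the z of the grasp point in the tool frame, in m); z points along the fingers, y is the line along which they close (so a half turn about z gives the same grasp; the last joint's range is limited). The gripper opens to 85 mm and grips with 20 to 120 N. Pads are 22 mm wide; open, the fingers measure 114 mm over their backs; the gripper's body (76 mm by 85 mm) begins 54 mm behind the grasp point. The pads swing forward as they close: fully open they stand 13 mm farther back than shut.
Start: joints at [-68.509, 34.337, -0.143, 91.639, 0.103, 54.024, -4.572], TCP at [0.317, 0.652, 0.231] pointing down, gripper open.
Joint ranges: [-147.43, 147.43], [-19.82, 112.94], [-74.19, 73.91], [6.32, 146.72], [-59.91, 239.91], [6.04, 106.73], [-150.56, 150.56]. Speed limits (degrees/s): [127.2, 127.2, 172.46, 172.46, 180, 180, 180].

### API

Orientations are given as [roll, pitch, yaw] about the fixed x, y, z axes, in that order (R = Rz(yaw) Ry(pitch) Rx(roll)).
In Python, from workcell import r gives the robot as it stands.
- The arm moves only by the shell command python3 -m handwheel 'ROWS' [FORCE]. ROWS is a JSON object of lists of equal length, an entry for each row: "angular": the turn, a rotation vector about the world's x, y, z in rad, a list of three; "xyz": the shift along the world's x, y, z in m, a list of three; "fingers": the gripper command: -1 is shut, 1 is fully open, values between are in proportion. A call has 1 to 20 rows; each row shifts and turns the commanded pose from where the row before left it; what a row does not reach is not made up. A row lasts 1/8 s, in which the tool goes at most 62.5 mm and 10.7 degrees, less where a joint would pass 70% of its speed; a pose out of reach is approached as far as the arm can. A call is refused whole if a number of a shift passes 0.0625 or a number of a turn 0.188, either way. A call with a gripper value outside its range is refused whole. The fingers move at their own pace and stop on an object; FORCE is the grip in N (left out, the last holds). Time passes only in rows, so rows that do not move let the fingers close. It gives the time, the measured TCP pose, the force, the opening and the grip force at its end, in the units of the state.
- r.state(): the state, without advancing time (a new reading comes with each control period).
- r.snapshot(name): name is "side" or "top"; returns (picture, depth): 420x560x3 uint8, red, green, blue; 420x560 float32, m along the optical axis (not along the pixel's ray), 0 where there is no reading.
- r.calibration(name): a dict with "fx", "fy", "cx", "cy" (pixels), "xyz" and "attitude" of the camera in the world. Camera axes: x right, y down, z forward; pixel columns grow to the right and rows downward; lengths in m; the calibration is good to about 2 mm. A picture is of the moment at which its call begins. calibration takes no time and is no camera call.
- r.hand_in(): hands the job in; it is judged then, once.
The state is a dict: "time": time; "joint_positions": joint angles; "qvel": joint speeds; "joint_torque": joint torques, N m; "tcp_pos": TCP position; "orientation": TCP orientation; "wrist_force": force on the tool from outside, world axes, zero at the start; "torque": the same for the moment, N m; "grip_width": finger opening in m; "finger_force": force on a finger pad.
Only numpy, scipy, OpenCV 4.12 (cv2) and the standard library are available. Lean on these libraries where they do the work, as an engineer would, in place of code of your own. Each camera call takes 0.05 s, during which the arm holds its last target. There are 200 camera calls.

### The job

Take the steel drive pin out of its stand and push it down, until its collar rests on the arm, through the hole in the knob's arm and the matching hole in the carousel's lug, so that knob and carousel turn together. Then turn the black knob clockwise (seen from above) three clicks, so that the capped tube clicks into place in front of the white reader block, without going on past the third click and without shifting the bottles, pot, marker and carton round about. The program finishes while holding: keep gripping the knob there and do not let go.

Things in the scene. Friction and masses are not known exactly. Their poses are not given: they have to be found in the camera images.
- pin_head (a point): Loose steel drive pin, 76 mm, 45 g: upright round head 14 mm thick, 36 mm tall; below it a collar (20 mm wide, 4 mm thick), then a shank 8 mm thick, 36 mm long, with a half-ball nose. This point is on its axis, 20 mm above the collar's top, 16 mm below the upper end, 60 mm above the nose; z up the axis. At the start it stands in its stand, collar on the stand's top.
- pin_collar (a point): Centre of the underside of the pin's collar, 24 mm below pin_head and 36 mm above the nose. With the pin home this point lies at knob_hole.
- pin_stand: Fixed grey stand of the pin: a block 40 x 40 mm, its top 46 mm above the table, on a foot 60 x 60 x 6 mm, with a round hole 12 mm wide and 38 mm deep. Origin at the centre of its underside.
- indexer: Fixed round foot of the tube carousel, 144 mm wide; origin on the vertical turning axis at the table top. At its own +x is the white reader block (28 x 46 mm, 86 mm tall, centre 102 mm from the axis). The carousel ring is 160 mm wide, its top 48 mm above the table; glass tubes stand in it up to 95 mm (open) and 103 mm (the only capped one) above the table.
- knob: Black knob with a steel arm; origin on the turning axis at table height, z up. Bar grip 40 mm long (along its x), 14 mm thick (y), 100 to 145 mm above the table. The arm points to its -x, 26 mm wide, its top 100 mm above the table, its end 57 mm from the axis. Unpinned it turns with 0.03 N m, from 0.1 rad anticlockwise of the start to 1.96 rad clockwise.
- knob_grip (a point): On the turning axis in the knob's bar grip, 128 mm above the table and 17 mm below the top of the bar; x along the bar, y across its 14 mm thickness, z up.
- knob_hole (a point): Centre of the round hole (10 mm wide, through, 10 mm thick) in the knob's arm, at the arm's upper face, 100 mm above the table and 46 mm from the axis. At the start it lies over the lug's hole.
- lug_hole (a point): Centre of the round hole (10 mm wide, through, 14 mm thick) in the carousel's lug below the arm, at the lug's upper face, 88 mm above the table and 46 mm from the axis. Free below.
- carousel (a joint): Carousel angle, rad, clockwise from above, about 0 at the start. A sprung plunger on a star wheel gives stops at 0, 0.393, 0.785, 1.178, 1.571. Each click takes about 0.1 N m at the knob, dropping away half-way and then pulling on into the stop. Pin play lets the knob stand up to 0.043 rad before or behind, so the carousel settles into a stop by itself. Unpinned, the knob does not move it.
- capped_tube_top (a point): Top centre of the only capped tube, fixed in the carousel, 103 mm above the table, 68 mm from the axis; at the third stop it stands in front of the reader (on the indexer's +x).
- small_bottle: Bystander: small white bottle, 30 mm wide, 52 mm tall. Origin under its centre.
- specimen_pot: Bystander: screw-lid specimen pot, 54 mm wide, 64 mm tall. Origin under its centre.
- brown_bottle: Bystander: dark bottle with a white cap, 68 mm wide, 147 mm tall. Origin under its centre.
- marker: Bystander: marker pen lying flat, 136 mm long, 14 mm tall. Origin under its centre.
- lancet_carton: Bystander: low carton 66 x 105 x 42 mm. Origin under its centre.

How it is judged:
By the outcome, as a careful person would: the job done as asked, in the order asked, and still so for the second after the job is handed in, while the arm keeps its last pose, push and grip.
It also fails if it takes over 64 s, if anything falls off the work surface, if the arm or the gripper's body presses on something with over 40 N, if the wrist force passes 120 N, or if a joint passes its speed limit or range.

## Working session

There is one attempt and no reset: what is moved stays moved. The work goes in short steps, Python scripts to look and compute and a shell command to move; the robot and the scene stay as the last step left them, time stands still between calls to the robot, and variables do not carry over. Pictures are saved under pics/ and viewed, at most 10 in all, crops included, and the job is handed in when it is done.

```bash
ls; mkdir -p pics; cat > h.py <<'E'
import numpy as np, cv2, os
from workcell import r
from scipy.spatial.transform import Rotation as R
def snap(n):
    im,d=r.snapshot(n); np.savez(f'{n}.npz',im=im,d=d); return im,d
def cal(n):
    c=r.calibration(n); return c
def rot(c):
    return R.from_euler('xyz',c['attitude'],degrees=True).as_matrix()
def ray(n,u,v):
    c=cal(n); d=rot(c)@np.array([(u-c['cx'])/c['fx'],(v-c['cy'])/c['fy'],1]); return np.array(c['xyz'],float),d
def onz(n,u,v,z):
    o,d=ray(n,u,v); return o+d*(z-o[2])/d[2]
def cloud(n,d):
    c=cal(n); v,u=np.mgrid[:420,:560]
    p=np.stack([(u-c['cx'])/c['fx']*d,(v-c['cy'])/c['fy']*d,d],-1)
    return p@rot(c).T+np.array(c['xyz'])
def proj(n,p):
    c=cal(n); q=rot(c).T@(np.array(p)-np.array(c['xyz'])); return c['fx']*q[0]/q[2]+c['cx'],c['fy']*q[1]/q[2]+c['cy']
E
python3 - <<'E'
from h import *
for n in('top','side'):
    im,d=snap(n); cv2.imwrite(f'pics/{n}0.png',im[...,::-1]); print(n,cal(n)); P=cloud(n,d); print(P[200,280],(d>0).mean())
s=r.state(); print(s, r.hold_point_z)
E
```

```text
pics
top {'fx': 431.97390147408237, 'fy': 431.97390147408237, 'cx': 275.43271506273936, 'cy': 214.85172051933196, 'xyz': array([ 0.42285853, -0.12761944,  1.01355747]), 'attitude': array([-1.72003177e+02,  1.27476569e-01, -9.12387713e+01])}
[ 0.60102912 -0.14010795 -0.00174415] 0.9960544217687075
side {'fx': 474.5823614183214, 'fy': 474.5823614183214, 'cx': 281.96739771310695, 'cy': 212.87375125186017, 'xyz': array([ 0.07466864, -0.95790165,  0.62391281]), 'attitude': array([-118.31899431,   -0.47213291,  -28.84046137])}
[0.60961191 0.01464692 0.06405475] 0.9959948979591837
{'time': 0.1, 'joint_positions': array([-68.50928712,  34.38193217,  -0.14567586,  91.67505186,
         0.10420295,  54.02370355,  -4.57092128]), 'qvel': array([-0.05926775, -0.12084574,  0.0253864 , -0.08382129, -0.02766727,
        0.00470553, -0.05583629]), 'joint_torque': array([ 6.12136675e-03, -7.77997398e+01,  1.57041695e+00, -2.58624423e+01,
        1.27075624e-02,  5.55634746e-03, -1.56298142e-05]), 'tcp_pos': array([0.31635091, 0.65188529, 0.2304862 ]), 'orientation': array([-1.79919855e+02,  8.39068160e-03,  1.54119928e+02]), 'wrist_force': array([ 0.2833279 , -0.34830429, -0.44445676]), 'torque': array([-0.04752162, -0.02960128,  0.01700777]), 'finger_force': 0.0, 'grip_width': 0.08554330315079896} -0.0187
```

View pics/top0.png

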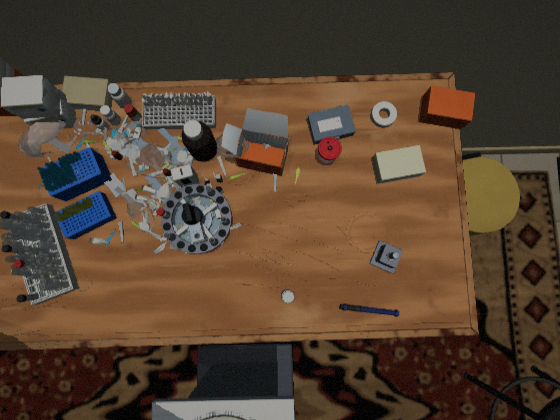

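View pics/side0.png

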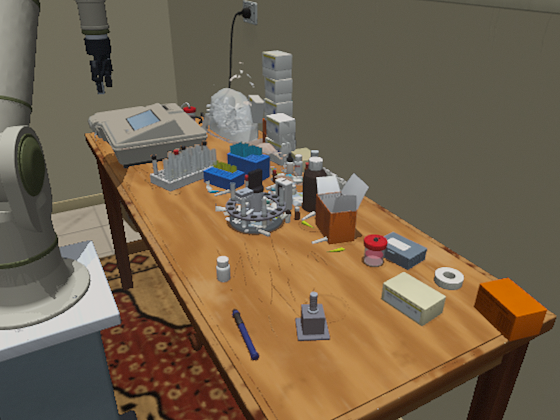

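The top view shows the carousel at about (197,217) and the stand with the pin at (386,256). The bottle is at (200,140), the small bottle at (288,296), the marker at (369,310), the pot at (329,150) and the carton at (400,163). The side view has the carousel at (256,205) and the pin at (314,300).

```bash
python3 - <<'E'
from h import *
t=np.load('top.npz')['im']; s=np.load('side.npz')['im']
def crop(im,u,v,w,h,k): return cv2.resize(im[v:v+h,u:u+w],None,fx=k,fy=k,interpolation=cv2.INTER_CUBIC)
a=crop(t,152,170,96,96,4)
b=crop(s,206,155,100,96,4)
out=np.hstack([a,b]); out=np.clip(out.astype(float)*1.5,0,255).astype(np.uint8)
cv2.imwrite('pics/c1.png',out[...,::-1])
a=crop(t,360,230,50,50,8);b=crop(s,288,285,50,60,8)[:400]
cv2.imwrite('pics/c2.png',np.clip(np.hstack([a,b]).astype(float)*1.3,0,255).astype(np.uint8)[...,::-1])
for n in('top','side'):
    f=np.load(n+'.npz'); P=cloud(n,f['d'])
    c=onz(n,*((195,217) if n=='top' else (256,190)),.1)[:2]
    print(n,c)
    r_=np.hypot(*(P[...,:2]-c).transpose(2,0,1))
    m=(r_<.06)&(P[...,2]>.12)&(P[...,2]<.16); q=P[m]
    print('knob',len(q),q.mean(0), np.median(q[:,2]),q[:,2].max())
    rect=cv2.minAreaRect((q[:,:2]*1000).astype(np.float32)); print(rect)
    c=onz(n,*((386,256) if n=='top' else (314,300)),.05)[:2]
    r_=np.hypot(*(P[...,:2]-c).transpose(2,0,1))
    for lo,hi in((.055,.1),(.035,.053)):
        m=(r_<.05)&(P[...,2]>lo)&(P[...,2]<hi); q=P[m]
        print('stand',lo,len(q),q.mean(0),q[:,2].max(),cv2.minAreaRect((q[:,:2]*1000).astype(np.float32)))
E
```

```text
top [0.55034888 0.04342262]
knob 172 [0.55487205 0.04956196 0.14084223] 0.14346108210047764 0.14937618940016295
((556.0269165039062, 51.013954162597656), (40.282859802246094, 14.420886039733887), 15.259526252746582)
stand 0.055 55 [ 0.46144778 -0.38119688  0.07972711] 0.08885342868821389 ((461.2890930175781, -382.8370666503906), (12.752461433410645, 12.544063568115234), 83.70101928710938)
stand 0.035 294 [ 0.46154196 -0.38089367  0.04550157] 0.052902876549135724 ((461.6255187988281, -383.8524169921875), (41.80385208129883, 40.096702575683594), 64.92459106445312)
side [0.54826542 0.0306255 ]
knob 154 [0.55295035 0.04788262 0.13495049] 0.13556586647306842 0.14698267396283943
((554.784912109375, 50.92506408691406), (41.24345779418945, 18.26991844177246), 20.446138381958008)
stand 0.055 130 [ 0.45890511 -0.38512526  0.0735731 ] 0.08822592415391817 ((460.5744323730469, -382.99542236328125), (15.772164344787598, 13.764714241027832), 65.1458511352539)
stand 0.035 360 [ 0.45798506 -0.38816696  0.04511443] 0.052843861176813056 ((460.9911193847656, -382.5291442871094), (43.16653060913086, 40.499141693115234), 64.81535339355469)
```

View pics/c1.png

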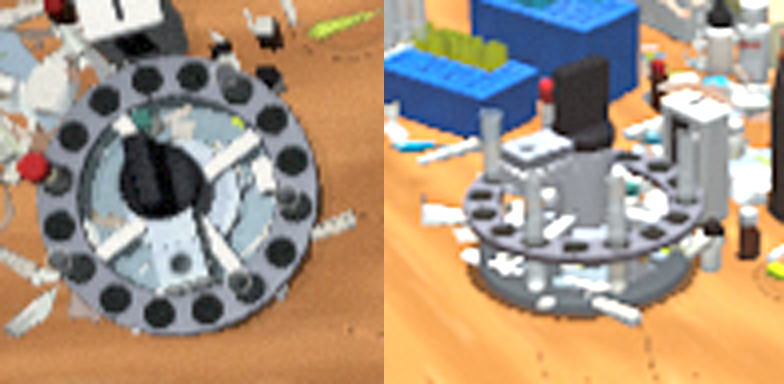

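View pics/c2.png

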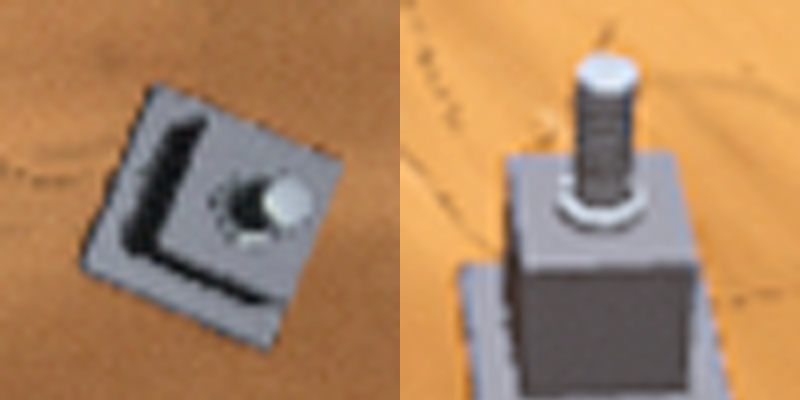

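The crops show the arm hole at about (197,235.5) in top and (245,191.7) in side. The red-capped tube is to the left, the reader block is up-left, and the pin stands upright.

```bash
python3 - <<'E'
from h import *
for n,(u,v) in(('top',(197,235)),('side',(245,192))):
    f=np.load(n+'.npz'); g=cv2.cvtColor(f['im'],cv2.COLOR_RGB2GRAY).astype(float)
    w=g[v-4:v+5,u-4:u+5]; print(w.astype(int))
    base=np.percentile(w,60); k=np.clip(base-15-w,0,None); yy,xx=np.mgrid[-4:5,-4:5]; k[np.hypot(xx,yy)>3.2]=0
    cu,cv_=u+(k*xx).sum()/k.sum(),v+(k*yy).sum()/k.sum(); print(n,cu,cv_,onz(n,cu,cv_,.1))
    P=cloud(n,f['d']); 
    m=(np.hypot(P[...,0]-.4616,P[...,1]+.383)<.02)&(P[...,2]>.082); v_,u_=np.nonzero(m); print('pin top px',u_.mean(),v_.mean(),m.sum(),onz(n,u_.mean(),v_.mean(),.086))
P=cloud('top',np.load('top.npz')['d'])
for y in np.arange(.7,-.5,-.1):
    m=(abs(P[...,1]-y)<.05)&(P[...,0]>.3)&(P[...,0]<.75); print(round(y,1),P[m][:,2].max().round(3) if m.any() else None)
# ring outline
m=(np.hypot(P[...,0]-.556,P[...,1]-.051)<.1)&(abs(P[...,2]-.048)<.006)
q=P[m]; print(cv2.minEnclosingCircle((q[:,:2]*1000).astype(np.float32)))
E
```

```text
[[119 150 146 139 148 149 149 149 146]
 [132 149 148 135 131 141 147 146 146]
 [147 144 127  96  90 111 134 150 148]
 [148 123  80  49  53  70 105 153 149]
 [149 105  45  48  53  70  87 143 148]
 [149 108  42  47  64  73  93 147 149]
 [148 120  69  58  69  81 117 152 154]
 [150 140 120 107 104 119 145 153 155]
 [151 151 146 144 141 146 155 153 123]]
top 196.57055214723925 235.3844580777096 [0.51088937 0.03991993 0.1       ]
pin top px 395.29411764705884 254.47058823529412 34 [ 0.46198151 -0.38289864  0.086     ]
[[137 141 158 170 169 177 175 133  61]
 [167 168 172 175 174 176 180 173 164]
 [174 174 171 170 170 172 174 178 184]
 [133 127 143 166 173 174 177 187 173]
 [104 108 147 177 181 168 139 138 118]
 [168 171 161 147 136 116  80  63  65]
 [157 149 116  87  73  70  69  65  79]
 [ 94  86  70  70  69  72  81 103 122]
 [ 70  67  71  74  85  97 136 134 116]]
side 245.44599303135888 193.79210220673636 [0.51515628 0.02319021 0.1       ]
pin top px 312.86842105263156 294.13157894736844 38 [ 0.45966807 -0.38421157  0.086     ]
0.7 None
0.6 None
0.5 0.094
0.4 0.1
0.3 0.101
0.2 0.059
0.1 0.151
0.0 0.151
-0.1 1.014
-0.2 0.135
-0.3 0.066
-0.4 0.089
((565.392578125, 49.86369323730469), 88.97069549560547)
```

```bash
python3 -m handwheel '{"xyz":[[0.029,-0.056,0.002],[0.029,-0.056,0.002],[0.029,-0.056,0.002],[0.029,-0.056,0.002],[0.029,-0.056,0.002],[0.029,-0.056,0.002],[0.029,-0.056,0.002],[0.029,-0.056,0.002],[-0.008,-0.053,-0.005],[-0.008,-0.053,-0.005],[-0.008,-0.053,-0.005],[-0.008,-0.053,-0.005],[-0.008,-0.053,-0.005],[-0.008,-0.053,-0.005],[-0.008,-0.053,-0.005],[-0.008,-0.053,-0.005],[-0.008,-0.053,-0.005],[-0.008,-0.053,-0.005],[-0.006,-0.053,-0.006],[0,0,0]],"angular":[[0,0,0],[0,0,0],[0,0,0],[0,0,0],[0,0,0],[0,0,0],[0,0,0],[0,0,0],[0,0,0],[0,0,0],[0,0,0],[0,0,0],[0,0,0],[0,0,0],[0,0,0],[0,0,0],[0,0,0],[0,0,0],[0,0,0],[0,0,0]],"fingers":[1,1,1,1,1,1,1,1,1,1,1,1,1,1,1,1,1,1,1,0.2]}' 30; python3 -c "
from h import *; s=r.state(); print(s['joint_positions'])"
```

```text
time: 2.6
tcp_pos: [0.4582, -0.3791, 0.1903]
orientation: [-179.9, -0.0, 153.7]
wrist_force: [-0.1, 0.3, 1.1]
grip_width: 0.0697
finger_force: 0.0
[ 31.5560999   28.21190869   3.62073918 111.60485561  -2.47264412
  40.27109491 100.37029866]
```

```bash
python3 -m handwheel '{"xyz":[[0,-0.004,-0.03],[0,0,-0.03],[0,0,-0.03],[0,0,0],[0,0,0]],"angular":[[0,0,0],[0,0,0],[0,0,0],[0,0,0],[0,0,0]],"fingers":[-0.2,-0.2,-0.2,-0.2,-0.2]}'; python3 - <<'E'
from h import *
im,d=snap('side'); u,v=312,280
cv2.imwrite('pics/g1.png',cv2.resize(im[210:350,240:400],None,fx=4,fy=4)[...,::-1])
print(r.state()['tcp_pos'])
E
```

```text
time: 3.22
tcp_pos: [0.4608, -0.3783, 0.1019]
orientation: [180.0, 0.0, 154.1]
wrist_force: [0.3, -0.4, 0.9]
grip_width: 0.0337
finger_force: 0.0
[ 0.46097777 -0.37856685  0.1022755 ]
```

View pics/g1.png

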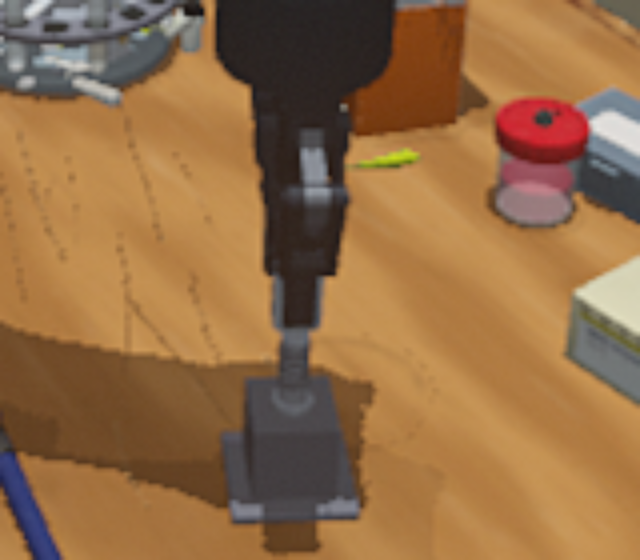

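Seen along the closing line, the fingers (column about 297 of the crop) stand almost over the pin (column 293). I'll go down and close.

```bash
python3 -m handwheel '{"xyz":[[-0.001,-0.004,0],[0,0,-0.015],[0,0,-0.015],[0,0,-0.01],[0,0,-0.009],[0,0,0],[0,0,0],[0,0,0],[0,0,0],[0,0,0],[0,0,0],[0,0,0]],"angular":[[0,0,0],[0,0,0],[0,0,0],[0,0,0],[0,0,0],[0,0,0],[0,0,0],[0,0,0],[0,0,0],[0,0,0],[0,0,0],[0,0,0]],"fingers":[-0.2,-0.2,-0.2,-0.2,-0.2,-0.2,-1,-1,-1,-1,-1,-1]}' 40
```

```text
time: 4.78
tcp_pos: [0.4595, -0.3826, 0.0524]
orientation: [-180.0, 0.0, 154.1]
wrist_force: [-1.6, 0.4, 4.8]
grip_width: 0.0133
finger_force: 39.1
```

```bash
python3 -m handwheel '{"xyz":[[0,0,0.02],[0,0,0.025],[0,0,0.04],[0,0,0.04],[0.0055,0.047,0],[0.0055,0.047,0],[0.0055,0.047,0],[0.0055,0.047,0],[0.0055,0.047,0],[0.0055,0.047,0],[0.0055,0.047,0],[0.0055,0.047,0],[0.0055,0.046,0],[0,0,0],[0,0,0],[0,0,0]],"angular":[[0,0,0],[0,0,0],[0,0,0],[0,0,0],[0,0,0.08],[0,0,0.08],[0,0,0.08],[0,0,0.08],[0,0,0.08],[0,0,0.08],[0,0,0.08],[0,0,0.08],[0,0,0.08],[0,0,0],[0,0,0],[0,0,0]],"fingers":[-1,-1,-1,-1,-1,-1,-1,-1,-1,-1,-1,-1,-1,-1,-1,-1]}' 40; python3 - <<'E'
from h import *
s=r.state();print(s['tcp_pos'],s['orientation'],s['joint_positions'],s['grip_width'])
t,_=snap('top'); b,_=snap('side')
cv2.imwrite('pics/i1.png',np.hstack([cv2.resize(t[180:270,150:240],None,fx=4,fy=4),cv2.resize(b[130:230,200:300],None,fx=4,fy=4)[:360]])[...,::-1])
p=s['tcp_pos']
for n in('top','side'): print(n,[np.round(proj(n,[p[0],p[1],z]),1) for z in (.121,.15,.1)])
E
```

```text
time: 6.78
tcp_pos: [0.5086, 0.0381, 0.177]
orientation: [-180.0, -0.0, -164.8]
wrist_force: [0.0, -0.1, -0.1]
grip_width: 0.0124
finger_force: 39.0
[0.50862045 0.03809445 0.17704263] [-1.79973232e+02 -2.68883033e-02 -1.64766293e+02] [ -4.99938205  24.33250392  -7.71715367 122.28291788   5.7681105
  33.73928918  88.39247241] 0.01244643631406458
top [array([195.6, 235.5]), array([192.9, 234.2]), array([197.4, 236.4])]
side [array([240.3, 184.5]), array([239.9, 173.9]), array([240.6, 192. ])]
```

View pics/i1.png

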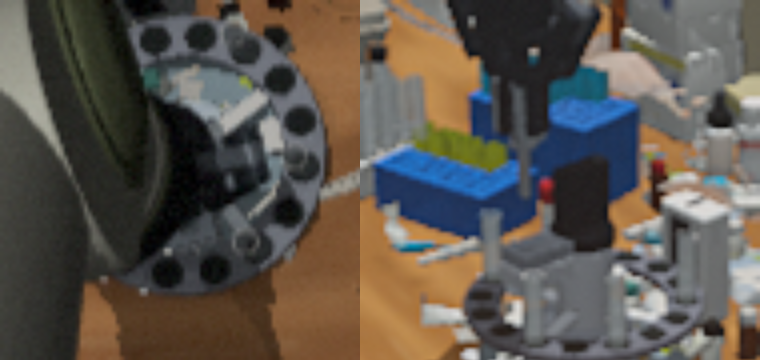

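The side view shows the pin upright in the gripper, nose at about (241,179). I'll measure the shank and the hole to a fraction of a pixel.

```bash
python3 - <<'E'
from h import *
import os
o=cv2.cvtColor(cv2.imread('pics/side0.png'),cv2.COLOR_BGR2GRAY)
print(o[184:200,232:252])
b=np.load('side.npz')['im']; g=cv2.cvtColor(b,cv2.COLOR_RGB2GRAY); print(g[160:184,232:252])
n=np.load('side.npz')['d']; print((n[166:182,234:250]*1000).astype(int))
p=r.state()['tcp_pos']
for q in([.511,.0395,.1],[.513,.0395,.1],[.511,.0415,.1]): print(proj('side',q))
E
```

```text
[[111 119 114  73  44  50  50  51  48  43  43  89 117 112 112 116  74  26
   34  34]
 [115 119 101  58  46  48  49  43  45  54  87 115 124 114 117 107  54  24
   34  34]
 [113 113  94  60  42  43  49  47  90 113 122 123 124 109  98  77  29  28
   31  33]
 [114 113  98  60  46  48  97 120 128 133 128 122 134 137 150 127  36  16
   29  30]
 [115 114  99  62 100 123 134 144 137 137 141 158 170 169 177 175 133  61
   16  22]
 [115 113 102 111 138 136 135 150 163 167 168 172 175 174 176 180 173 164
  150 102]
 [118 121 111 113 146 163 164 168 172 174 174 171 170 170 172 174 178 184
  189 182]
 [123 125 110 129 169 182 177 158 141 133 127 143 166 173 174 177 187 173
  143 141]
 [124 126 110 105 133 161 178 163 119 104 108 147 177 181 168 139 138 118
   74  65]
 [124 126 114  81  71 100 133 155 164 168 171 161 147 136 116  80  63  65
   69  76]
 [123 126 114  84  65  66  73 102 136 157 149 116  87  73  70  69  65  79
   83 101]
 [123 125 132 127  97  72  65  67  74  94  86  70  70  69  72  81 103 122
  122 116]
 [124 126 125 118 141 134  87  69  66  70  67  71  74  85  97 136 134 116
  114 
[... 3156 characters left out ...]
33 1431 1438 1444 1442 1177 1182 1176 1458 1472 1285 1282 1281 1282
  1203 1196]
 [1429 1431 1442 1447 1448 1183 1181 1183 1468 1470 1282 1284 1281 1278
  1202 1202]
 [1435 1435 1438 1450 1448 1176 1181 1179 1467 1470 1285 1287 1282 1283
  1208 1203]
 [1435 1443 1446 1450 1449 1461 1455 1462 1473 1472 1289 1285 1284 1282
  1209 1204]
 [1439 1440 1445 1451 1457 1457 1461 1466 1469 1473 1509 1283 1291 1287
  1212 1202]
 [1442 1445 1446 1455 1454 1461 1465 1466 1467 1474 1499 1291 1290 1290
  1209 1207]]
(np.float64(241.23148994326047), np.float64(191.63067123499516))
(np.float64(241.95134919110984), np.float64(191.47031214059683))
(np.float64(240.90330529760553), np.float64(191.3274911677973))
```

```bash
python3 -m handwheel '{"xyz":[[0.001,0.001,-0.015],[0,0,-0.012],[0,0,-0.006],[0,0,-0.004],[0,0,-0.004],[0,0,-0.004],[0,0,0]],"angular":[[0,0,0],[0,0,0],[0,0,0],[0,0,0],[0,0,0],[0,0,0],[0,0,0]],"fingers":[-1,-1,-1,-1,-1,-1,-1]}' 40; python3 - <<'E'
from h import *
b,_=snap('side'); g=cv2.cvtColor(b,cv2.COLOR_RGB2GRAY); cv2.imwrite('pics/i2.png',cv2.resize(b[140:220,200:300],None,fx=6,fy=6)[...,::-1])
print(r.state()['tcp_pos'])
E
```

```text
time: 7.75
tcp_pos: [0.5098, 0.0405, 0.132]
orientation: [180.0, -0.0, -164.6]
wrist_force: [0.1, 0.6, -0.6]
grip_width: 0.0128
finger_force: 39.0
[0.50983294 0.04049701 0.13212497]
```

View pics/i2.png

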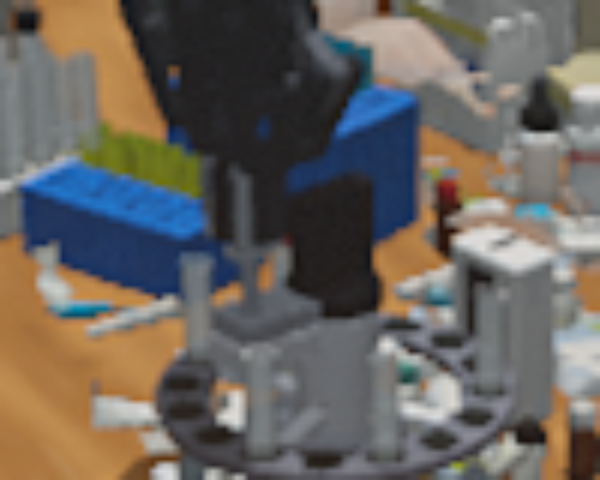

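The shank runs into the arm at (249,300) of the crop with no contact force, so it's in the hole. I'll push on down.

```bash
python3 -m handwheel '{"xyz":[[0,0,-0.004],[0,0,-0.004],[0,0,-0.004],[0,0,-0.004],[0,0,-0.004],[0,0,-0.003],[0,0,0],[0,0,0]],"angular":[[0,0,0],[0,0,0],[0,0,0],[0,0,0],[0,0,0],[0,0,0],[0,0,0],[0,0,0]],"fingers":[-1,-1,-1,-1,-1,-1,-1,-1]}'
```

```text
time: 8.8
tcp_pos: [0.5099, 0.0405, 0.1092]
orientation: [-180.0, 0.0, -164.6]
wrist_force: [0.2, -0.1, -0.6]
grip_width: 0.0129
finger_force: 39.0
```

```bash
python3 -m handwheel '{"xyz":[[0,0,-0.002],[0,0,-0.002],[0,0,-0.002],[0,0,-0.001],[0,0,0],[0,0,0]],"angular":[[0,0,0],[0,0,0],[0,0,0],[0,0,0],[0,0,0],[0,0,0]],"fingers":[-1,-1,-1,-1,-1,-1]}'
```

```text
time: 9.55
tcp_pos: [0.5107, 0.0403, 0.1049]
orientation: [-179.9, 0.2, -164.7]
wrist_force: [-7.7, -1.9, 41.1]
grip_width: 0.0127
finger_force: 44.4
```

```bash
python3 -m handwheel '{"xyz":[[0,0,0.002],[0,0,0],[0,0,0],[0,0,0],[0,0,0.02],[0,0,0.03],[0,0,0.05],[0,0,0]],"angular":[[0,0,0],[0,0,0],[0,0,0],[0,0,0],[0,0,0],[0,0,0],[0,0,0],[0,0,0]],"fingers":[-1,-0.3,-0.3,-0.3,-0.3,-0.3,-0.3,-0.3]}' ; python3 - <<'E'
from h import *
b,d=snap('side'); cv2.imwrite('pics/i3.png',cv2.resize(b[150:220,200:300],None,fx=6,fy=6)[...,::-1])
P=cloud('side',d)
m=(np.hypot(P[...,0]-.556,P[...,1]-.051)<.06)&(P[...,2]>.12)&(P[...,2]<.148)
def rect(m): return cv2.minAreaRect((P[m][:,:2]*1000).astype(np.float32))
far=np.hypot(P[...,0]-.511,P[...,1]-.039)<.02
print(rect(m&~far)); q=P[m&far]; print(len(q),q.mean(0),q[:,2].max())
print(r.state()['tcp_pos'])
E
```

```text
time: 10.55
tcp_pos: [0.5115, 0.0407, 0.207]
orientation: [-180.0, 0.3, -164.7]
wrist_force: [-0.1, 0.3, 0.2]
grip_width: 0.0298
finger_force: 0.0
((554.665283203125, 49.528236389160156), (40.30424880981445, 16.183115005493164), 11.79210090637207)
55 [0.50951115 0.03829817 0.13191624] 0.141687278629251
[0.51058892 0.04053183 0.20533363]
```

View pics/i3.png

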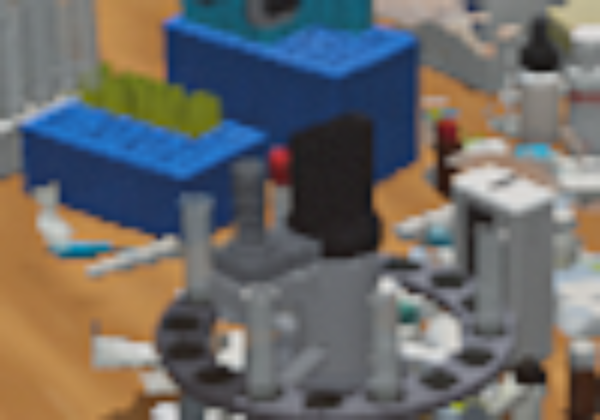

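Pin is home: collar flat on the arm at (265,255), head top at z ≈ 0.141. On to the knob.

```bash
python3 -m handwheel '{"xyz":[[0.022,0.005,0],[0.022,0.006,0],[0,0,0],[0,0,-0.03],[0,0,-0.03],[0,0,-0.02],[0,0,-0.014],[0,0,0],[0,0,0],[0,0,0],[0,0,0],[0,0,0],[0,0,0]],"angular":[[0,0,0],[0,0,0],[0,0,0],[0,0,0],[0,0,0],[0,0,0],[0,0,0],[0,0,0],[0,0,0],[0,0,0],[0,0,0],[0,0,0],[0,0,0]],"fingers":[-0.06,-0.06,-0.06,-0.06,-0.06,-0.06,-0.06,-0.06,-1,-1,-1,-1,-1]}' 60; python3 -c "
from h import *; s=r.state(); print(s['tcp_pos'],s['orientation'],s['torque'],s['joint_positions'][6])"
```

```text
time: 12.22
tcp_pos: [0.5541, 0.0517, 0.1109]
orientation: [-180.0, 0.1, -164.6]
wrist_force: [-2.1, 1.0, 6.7]
grip_width: 0.013
finger_force: 59.0
[0.55408829 0.05169029 0.11090342] [-1.79998785e+02  6.43453140e-02 -1.64621442e+02] [0.15513437 0.39964022 0.03698817] 86.60923311576605
```

```bash
python3 -m handwheel '{"angular":[[0,0,-0.066],[0,0,-0.066],[0,0,-0.066],[0,0,-0.065],[0,0,-0.065],[0,0,-0.065],[0,0,0],[0,0,0],[0,0,0]],"xyz":[[0,0,0],[0,0,0],[0,0,0],[0,0,0],[0,0,0],[0,0,0],[0,0,0],[0,0,0],[0,0,0]],"fingers":[-1,-1,-1,-1,-1,-1,-1,-1,-1]}' 60; python3 -c "
from h import *; s=r.state(); print(s['tcp_pos'],s['orientation'],s['torque'],s['joint_positions'][6])"
```

```text
time: 13.35
tcp_pos: [0.5541, 0.0522, 0.1109]
orientation: [179.9, 0.1, 172.9]
wrist_force: [-1.2, 2.9, 7.2]
grip_width: 0.0135
finger_force: 59.3
[0.55405241 0.05223618 0.11089907] [1.79945936e+02 5.15930925e-02 1.72885827e+02] [ 0.38268627  0.34078091 -0.02015272] 71.3530351993188
```

Turned 22.5° with no side load; two more clicks.

```bash
python3 -m handwheel '{"angular":[[0,0,-0.066],[0,0,-0.066],[0,0,-0.066],[0,0,-0.065],[0,0,-0.065],[0,0,-0.065],[0,0,0],[0,0,0],[0,0,-0.066],[0,0,-0.066],[0,0,-0.066],[0,0,-0.065],[0,0,-0.065],[0,0,-0.065],[0,0,0],[0,0,0],[0,0,0]],"xyz":[[0,0,0],[0,0,0],[0,0,0],[0,0,0],[0,0,0],[0,0,0],[0,0,0],[0,0,0],[0,0,0],[0,0,0],[0,0,0],[0,0,0],[0,0,0],[0,0,0],[0,0,0],[0,0,0],[0,0,0]],"fingers":[-1,-1,-1,-1,-1,-1,-1,-1,-1,-1,-1,-1,-1,-1,-1,-1,-1]}' 60; python3 - <<'E'
from h import *; s=r.state(); print(s['tcp_pos'],s['orientation'],s['torque'],s['joint_positions'][6])
t,_=snap('top'); b,_=snap('side')
cv2.imwrite('pics/e1.png',np.hstack([cv2.resize(t[170:270,150:240],None,fx=4,fy=4),cv2.resize(b[140:240,200:300],None,fx=4,fy=4)])[...,::-1])
# red cap / reader
for n,im in(('top',t),('side',b)):
    h=cv2.cvtColor(im,cv2.COLOR_RGB2HSV); m=((h[...,0]<8)|(h[...,0]>172))&(h[...,1]>150)&(h[...,2]>60)
    k,l,st,c=cv2.connectedComponentsWithStats(m.astype(np.uint8))
    for i in range(1,k):
        p=onz(n,*c[i],.1)[:2]
        if st[i,4]>4 and np.hypot(*(p-[.555,.0517]))<.13: print(n,st[i,4],c[i],p,np.hypot(*(p-[.555,.0517])),np.degrees(np.arctan2(p[1]-.0517,p[0]-.555)))
E
```

```text
time: 15.48
tcp_pos: [0.5546, 0.0532, 0.1109]
orientation: [179.9, -0.0, 127.9]
wrist_force: [-0.1, 5.3, 5.7]
grip_width: 0.0132
finger_force: 59.1
[0.55460333 0.05319963 0.11093786] [ 1.79853035e+02 -2.22081266e-02  1.27902677e+02] [ 0.92747714  0.16462533 -0.03726069] 41.36880191717616
side 10 [274.2 171.5] [0.64516892 0.11384365] 0.10950920863734077 34.57427928962096
side 25 [274.04 179.96] [0.61811252 0.06389955] 0.06428078565232413 10.940259598517667
```

View pics/e1.png

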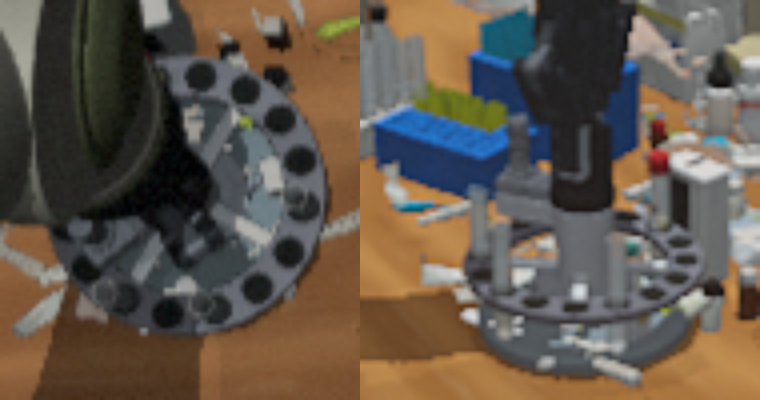

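The hand has turned 67.3° and the red cap, side crop (657,160), now stands before the reader. I'll check its angle against the reader and the cap's start position.

```bash
python3 - <<'E'
from h import *
A=np.array([.555,.0517])
f=np.load('side.npz'); P=cloud('side',f['d'])
m=(abs(P[...,2]-.086)<.004)&(np.hypot(P[...,0]-.655,P[...,1]-.07)<.05); q=P[m]
R_=cv2.minAreaRect((q[:,:2]*1000).astype(np.float32)); print(len(q),R_,'side ang',np.degrees(np.arctan2(*(np.array(R_[0])/1000-A)[::-1])))
im=cv2.imread('pics/top0.png')[...,::-1]
from h import cal
f='pics/'
for n in('top','side'):
    im=np.ascontiguousarray(cv2.imread(f'pics/{n}0.png')[...,::-1]); h=cv2.cvtColor(im,cv2.COLOR_RGB2HSV); mm=((h[...,0]<8)|(h[...,0]>172))&(h[...,1]>150)&(h[...,2]>60)
    k,l,st,c=cv2.connectedComponentsWithStats(mm.astype(np.uint8))
    for i in range(1,k):
        p=onz(n,*c[i],.1)[:2]
        if st[i,4]>4 and np.hypot(*(p-A))<.12: print(n,st[i,4],c[i],p,np.hypot(*(p-A)),np.degrees(np.arctan2(*(p-A)[::-1])))
E
```

```text
100 ((661.7555541992188, 75.05162811279297), (44.78434753417969, 88.15480041503906), 74.5574722290039) side ang 12.33849858030845
top 16 [164.75  170.625] [0.65328066 0.10945309] 0.1139934514056231 30.43995835916188
top 43 [159.74418605 211.30232558] [0.56430758 0.11891433] 0.06785571286369495 82.116040220609
side 11 [274.09090909 171.36363636] [0.64534809 0.11482534] 0.11021608547225735 34.94162771755355
side 15 [246.06666667 177.06666667] [0.56013801 0.11584069] 0.06434614717350738 85.42008474656221
```

The cap now stands at about 15°, matching the expected third stop, and the knob torque is near zero. Handing in with the grip held.

```bash
python3 -c "
from workcell import r; print(r.hand_in())"
```

```text
the job is handed in; nothing more can be done
None
```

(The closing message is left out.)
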